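# Hold a spring clamp gaping round a card's edge

## Robot

A 6-joint arm with a two-finger parallel gripper is mounted at the origin on a cart in front of the work surface, level with it; the furniture and walls round the work are solid. World frame = base frame: x ahead of the robot, y to its left, z up, the work surface at z = 0. Lengths are in mm, angles in rad, forces in N, time in s.
With the tool pointing down it reaches from about 350 to 775 mm from the base axis. Payload 7.3 kg.
Tool frame: the origin (TCP) lies on the centre line of the jaws, within the pads' length; the fingertips stand 11 mm ahead of it and the grasp point (between the pads) lies 8 mm behind it; z points along the fingers, y is the line along which they close (so a half turn about z gives the same grasp; the last joint's range is limited). The gripper opens to 92 mm and grips with 3 to 60 N. Pads are 19 mm wide; open, the fingers measure 130 mm over their backs; the gripper's body (75 mm by 190 mm) begins 47 mm behind the grasp point.
Start: joints at [-1.336, 0.342, 1.524, -0, 1.275, -0.146], TCP at [195.146, -487.403, 237.741] pointing down, gripper open.
Joint ranges: [-2.53, 2.53], [-0.77, 2.02], [0.04, 2.7], [-1, 4.14], [0.28, 2.66], [-3.11, 3.11]. Speed limits (rad/s): [2.57, 2.57, 3.14, 3.14, 3.14, 3.14].

## Interface

Orientations are given as [roll, pitch, yaw] about the fixed x, y, z axes, in that order (R = Rz(yaw) Ry(pitch) Rx(roll)).
In Python, from plant import bot gives the robot as it stands.
- The arm moves only by the tool step_arm, never from a script. Its argument "deltas" is a list of rows, each a list of 5 numbers: the opening, from 0 (shut) to 1 (fully open), then the shift along the tool's x, y, z each as a share of 0.5 m, from -1 to 1, then the turn about the tool's z as a share of pi/2 rad, from -1 to 1. In form: [[claw, x, y, z, turn], ...]. A call has 1 to 8 rows; each row shifts and turns the commanded pose from where the row before left it, along the tool's axes as they then stand; what a row does not reach is not made up. A row lasts 1/10 s, in which the tool goes at most 50 mm and 8.59 degrees, less where a joint would pass 70% of its speed; a pose out of reach is approached as far as the arm can. A call with a number of a shift or a turn outside -1 to 1 is refused whole. A call with a gripper value outside its range is refused whole. The fingers move at their own pace and stop on an object; the grip force is fixed at half the most. Time passes only in rows, so rows that do not move let the fingers close. It gives the time, the measured TCP pose, the force, the opening and the grip force at its end, in the units of the state.
- bot.get_obs(): the state, without advancing time (a new reading comes with each control period).
- bot.capture(name): name is "scene" or "side" or "wrist"; returns (picture, depth): 420x560x3 uint8, red, green, blue; 420x560 float32, mm along the optical axis (not along the pixel's ray), 0 where there is no reading.
- bot.camera_params(name): a dict with "fov_y" (degrees; the focal length in pixels is half the picture's height over the tangent of half this angle, whatever the lens; pixels are square), "cx", "cy" (the principal point, pixels), "rvec" (rotation vector, rad) and "tvec" (3), from world to camera coordinates, as OpenCV has them. Camera axes: x right, y down, z forward; pixel columns grow to the right and rows downward; lengths in mm; the calibration is good to about 2 mm. A picture is of the moment at which its call begins: read the wrist's pose just before it. camera_params takes no time and is no camera call; for the wrist camera it gives the pose at the moment of the call.
- bot.close_job(): hands the job in; it is judged then, once.
The state is a dict: "time": time; "joint_positions": joint angles; "dq": joint speeds; "tau": joint torques, N m; "tool_pos": TCP position; "tcp_rot": TCP orientation; "contact_force": force on the tool from outside, world axes, zero at the start; "moment": the same for the moment, N m; "grip_width": finger opening in mm; "finger_force": force on a finger pad.
Only numpy, scipy, OpenCV 4.12 (cv2) and the standard library are available. Lean on these libraries where they do the work, as an engineer would, in place of code of your own. Each camera call takes 0.05 s, during which the arm holds its last target. There are 200 camera calls.

## Task

Turn the knob on the card stand clockwise (seen from above) as far as it goes, so that the card is clamped. Then pick up the spring clamp by its handles, squeeze it wide open and slide its gaping jaws, level and in line with the card, over the middle of the card's free upright edge, without bumping the card hard. Finish while still holding it there, squeezed open, with the card well inside the mouth but touched by no part of the clamp, ready for a second sheet to be slipped in; leave the other things alone.

Things in the scene. Friction and masses are not known exactly. Their poses are not given: they have to be found in the camera images.
- stand: Fixed card stand; origin on the work surface in the card's plane. +x runs along the card from its free edge inward, z up. Grey base x -20 to 135, y +-40, 16 mm high. Brown stiff card, 4 mm thick, upright in the xz plane: x -75 to 40, z 15 to 91; free edge at x -75. Steel cheeks x 1 to 35, 43 mm high; a small steel shoe (28 mm high) beyond them moves with the knob. Knob axis at x 95, y 0.
- card_edge (a point): Middle of the card's free upright edge, 53 mm above the work surface; at (-75, 0, 53) mm in the stand. Axes as the stand's. Surroundings: a wall cabinet and its cornice stand over the surface beyond about x = 0.65 m, a window and its sill left of y = 0.40 m; keep the arm clear of them.
- clamp_knob_grip (a point): On the knob's upright axis at the height to grip, 53 mm above the work surface. The black knob is a bar 42 mm long, 14 mm wide, top at 60 mm, standing on a disc 44 mm across (z 22 to 30 mm). A white mark lies on top toward the bar's -x end. The bar lies along this point's x axis, which turns with the knob.
- clamp_knob (a joint): Knob angle, rad. 0: bar along the stand's x (white mark toward the card); grows as it turns clockwise seen from above, to the end stop at 1.4. Starts between 0 and 0.6. Stays where left (friction about 0.06 N m).
- clip: Dark steel spring clamp, 110 mm long, 26 thick, 0.09 kg, lying on its side. Origin on the hinge axis (upright) at the underside; +x along its middle line to the grey jaw tips (x 51), handles end at x -58. At rest the handles flare in a V, 57 mm over the ends, 48 at x -43. Squeezed there (5 N rising to 15 N) they end parallel, 26 mm wide outside; jaw tips then 25 mm apart. A spring shuts it.
- clip_mouth (a point): Point on the clamp's middle line between the jaws, 34 mm ahead of the hinge, 13 mm above the underside (half thickness). Axes as the clamp's. The card's edge belongs about here; the hinge barrel reaches to 8 mm ahead of the hinge axis.
- clip_half (a joint): Opening angle of one half of the clamp, rad: 0 shut, 0.26 fully open (handles parallel, at a stop). The other half always turns equally the other way about the middle line.
- peg: Bystander: wooden clothes peg, 15x72x12 mm, loose on the work surface, to be left alone. Origin at the centre of its underside.
- tape_measure: Bystander: tape measure standing on its base, 40x81x67 mm, loose on the work surface, to be left alone. Origin at the centre of its underside.
- screwdriver: Bystander: small screwdriver, 150 long, 25 thick mm, loose on the work surface, to be left alone. Origin at the centre of its underside.
- tee: Bystander: pipe tee fitting, 44x64x27 mm, loose on the work surface, to be left alone. Origin at the centre of its underside.

How it is judged (in metres and radians):
On the way, in this order (a step that is already met when the one before it is completed fails the run):
1. the knob is turned clockwise to its end stop (value of joint clamp_knob above 1.33 rad), for 0.2 s.
2. the clamp is lifted off the surface by the fingers, squeezed open (value of joint clip_half above 0.19 rad and height (world z) of clip above 0.02 m and contact force between the fingers and clip above 2 N), for 0.2 s.
At the end, for the whole second after the job is handed in: Knob within 0.07 rad of its stop; clamp held by the fingers, at rest, each half open 0.19 rad or more, not touching stand or card; card_edge from 15 mm behind to 10 mm ahead of clip_mouth, within 10 mm sideways and 20 mm in height; clamp level and in line with the card within 0.2 rad (value of joint clamp_knob above 1.33 rad and value of joint clip_half above 0.19 rad and x of card_edge in the frame of clip_mouth between -0.015 and 0.01 m and y of card_edge in the frame of clip_mouth between -0.01 and 0.01 m and z of card_edge in the frame of clip_mouth between -0.02 and 0.02 m and angle between clip's own z axis and vertical below 0.2 rad and angle between the x axis of clip and the x axis of stand, either way round below 0.2 rad and contact force between clip and stand below 0.2 N and contact force between the fingers and clip above 2 N and linear speed of clip below 0.03 m/s); the arm keeps its last pose, push and grip.
It fails at once if the clamp bumps the card or stand hard (over 12 N) (contact force between clip and stand above 12 N).
It fails at once if the peg is moved by more than 20 mm (distance of peg from where it was at the start of the episode above 0.02 m).
It fails at once if the tape measure is moved by more than 20 mm (distance of tape_measure from where it was at the start of the episode above 0.02 m).
It fails at once if the screwdriver is moved by more than 20 mm (distance of screwdriver from where it was at the start of the episode above 0.02 m).
It fails at once if the tee is moved by more than 20 mm (distance of tee from where it was at the start of the episode above 0.02 m).
It also fails if it takes over 61 s, if anything falls off the work surface, if the arm or the gripper's body presses on something with over 40 N, if the wrist force passes 120 N, or if a joint passes its speed limit or range.

## Working session

There is one attempt and no reset: what is moved stays moved. The work goes in short steps, Python scripts to look and compute and a tool call to move; the robot and the scene stay as the last step left them, time stands still between calls to the robot, and variables do not carry over. Pictures are saved under pics/ and viewed, at most 10 in all, crops included, and the job is handed in when it is done.

Besides the shell and the picture viewer there is one more tool, called after "Request:" as name(argument=value, ...), one argument or row to a line, values as JSON. step_arm: Moves the arm, as the interface text tells. Shift numbers are shares of 0.5 m and turn numbers shares of pi/2 rad, none past 1 either way. Its arguments: {"type":"object","properties":{"deltas":{"type":"array","items":{"type":"array","items":{"type":"number","minimum":-1,"maximum":1}}}},"required":["deltas"]}

```bash
ls; mkdir -p pics; cat > h.py <<'E'
import numpy as np, cv2
from plant import bot
def cap(n,f=None):
    p=bot.camera_params(n); im,d=bot.capture(n)
    np.savez(f'{n}.npz',im=im,d=d,**{k:np.array(v) for k,v in p.items()})
    if f: cv2.imwrite(f'pics/{f}.png',im[:,:,::-1])
    return im,d,p
def load(n):
    z=np.load(f'{n}.npz'); return z['im'],z['d'],z
def cloud(d,p):
    f=d.shape[0]/2/np.tan(np.radians(float(p['fov_y']))/2)
    v,u=np.mgrid[:d.shape[0],:d.shape[1]]
    P=np.stack([(u-float(p['cx']))/f*d,(v-float(p['cy']))/f*d,d],-1)
    R=cv2.Rodrigues(np.array(p['rvec'],float).reshape(3,1))[0]
    return (P-np.array(p['tvec'],float).reshape(3))@R
E
python3 - <<'E'
from h import *
print(bot.get_obs())
ims=[cap(n)[0] for n in("scene","side")]
for n,i in zip("ab",ims): cv2.imwrite(f'pics/{n}.png',cv2.resize(i[:,:,::-1],(800,600)))
for n in("scene","side","wrist"): print(bot.camera_params(n))
E
```

```text
pics
{'time': 0.0, 'joint_positions': array([-1.33599461e+00,  3.42720571e-01,  1.52498850e+00,  1.53710028e-05,
        1.27538032e+00, -1.46005770e-01]), 'dq': array([0.00037476, 0.00029291, 0.00017046, 0.00128569, 0.0008569 ,
       0.00017849]), 'tau': array([-8.32124351e-05, -4.31241202e+01, -2.44217813e+01,  7.14426208e-02,
        5.58364042e-02, -1.54662716e-04]), 'tool_pos': array([ 195.0616029 , -487.01749769,  237.05601115]), 'tcp_rot': array([-3.14011398e+00, -2.32299033e-04,  3.80802829e-01]), 'contact_force': array([-1.07502659, -0.49664819, -0.31558375]), 'moment': array([ 0.0270323 ,  0.01106393, -0.05735302]), 'finger_force': 0.0, 'grip_width': 91.62727685338999}
{'fov_y': 42.52131881152546, 'cx': 282.46112156891735, 'cy': 203.76838279069517, 'rvec': array([ 1.91921583, -0.89590233,  0.56279853]), 'tvec': array([-264.46126935,  241.35626599,  709.08444105])}
{'fov_y': 45.961527362259204, 'cx': 283.84682309757113, 'cy': 215.0053242589375, 'rvec': array([ 1.96706796, -0.01679003,  0.00955219]), 'tvec': array([-471.5129497 ,   88.80319022,  933.35557522])}
{'fov_y': 65.54332962820301, 'cx': 277.3396894298377, 'cy': 209.80256422784814, 'rvec': array([-2.410406  ,  1.63255792,  0.22270292]), 'tvec': array([-524.00089214,  -32.79955026,  389.91454116])}
```

View pics/a.png

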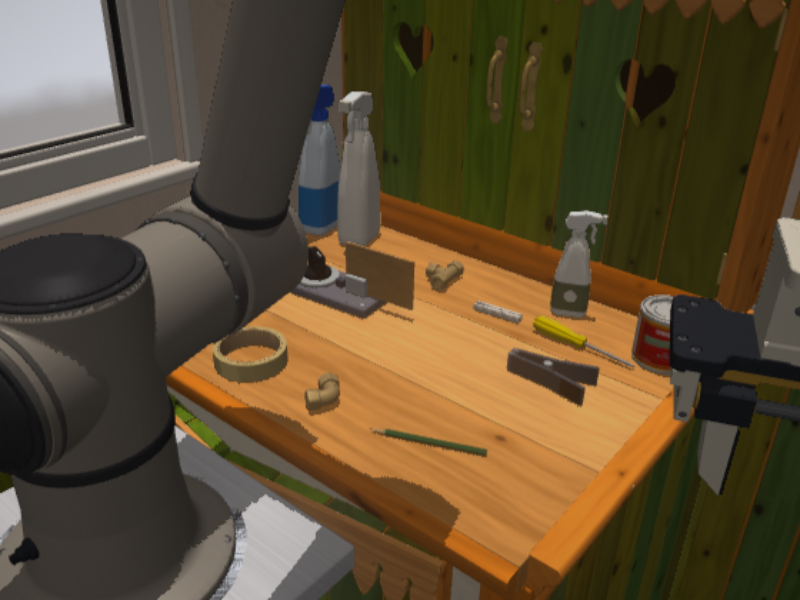

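View pics/b.png

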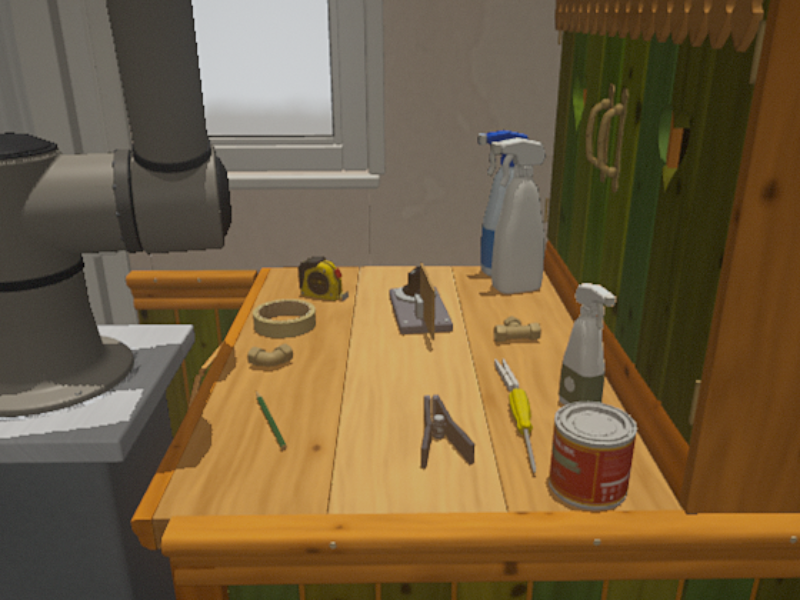

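The stand is at the far left, with the card's free edge facing the side camera: (425,265–330) in picture b. The clamp is at about (440,430) in b, with its handles toward that camera and its jaws toward the stand. Next I'll build a top-down map from the depth.

```bash
python3 - <<'E'
from h import *
S=2 # px/mm -> region x 330..650, y -330..310
W=np.zeros((640,330,3),np.uint8); Z=np.full((640,330),-1.)
for n in("side","scene"):
    im,d,p=load(n); P=cloud(d,p); 
    ok=(d>0)&(P[...,2]>-5)&(P[...,2]<110)
    x,y,z=P[ok].T; c=im[ok]
    r=(310-y).astype(int); q=(x-330).astype(int)
    for i in np.argsort(z):
        if 0<=r[i]<640 and 0<=q[i]<330 and z[i]>=Z[r[i],q[i]]: Z[r[i],q[i]]=z[i]; W[r[i],q[i]]=c[i]
    # card: brown z 50-95
    m=ok&(P[...,2]>8)
    def rep(name,lo,hi,b):
        k=(P[...,2]>lo)&(P[...,2]<hi)&(P[...,0]>b[0])&(P[...,0]<b[1])&(P[...,1]>b[2])&(P[...,1]<b[3])&ok
        Q=P[k]
        if len(Q)<5: print(n,name,len(Q));return
        cc,(w,h),a=cv2.minAreaRect(Q[:,:2].astype(np.float32))
        print(n,name,len(Q),'rect',np.round(cc,1),round(w,1),round(h,1),round(a,1),'min',Q.min(0).round(),'max',Q.max(0).round())
    rep('card',65,100,(380,560,0,200))
    rep('knob',33,64,(380,560,100,290))
    rep('base',11,20,(380,560,-20,290))
    rep('clip',15,35,(420,560,-290,-80))
cv2.imwrite('pics/top.png',cv2.resize(W[:,:,::-1],(310,600)))
cv2.imwrite('pics/top_stand.png',cv2.resize(W[0:320,20:260,::-1],(600,800))[:600])
E
```

```text
side card 163 rect [503. 116.] 4.3 118.0 6.7 min [496.  57.  65.] max [510. 175.  93.]
side knob 246 rect [489.5 172.7] 20.7 142.3 2.6 min [478. 102.  33.] max [503. 244.  63.]
side base 586 rect [497.3 163.3] 79.7 207.3 6.5 min [448.  60.  11.] max [542. 264.  20.]
side clip 627 rect [ 514.  -167.6] 110.6 55.1 86.1 min [ 483. -221.   15.] max [ 539. -111.   30.]
scene card 604 rect [504.1 116.8] 9.9 116.5 6.9 min [495.  59.  65.] max [513. 175.  94.]
scene knob 618 rect [491.2 173.7] 29.9 148.0 1.7 min [475. 100.  33.] max [508. 248.  64.]
scene base 634 rect [481.8 148.6] 165.8 83.1 82.1 min [452.  61.  11.] max [533. 236.  20.]
scene clip 765 rect [ 506.6 -162. ] 58.4 108.0 6.7 min [ 483. -219.   15.] max [ 542. -108.   28.]
```

View pics/top.png

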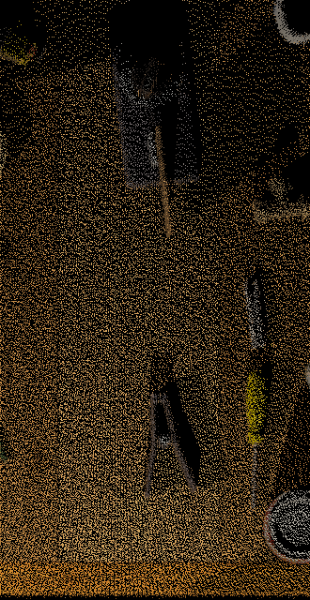

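Stand: yaw about 96.8°, free edge about (510,59), knob about (490,228). The clamp is around (512,-165). I'll swing over the clamp first.

Request:
step_arm(
  deltas=[
    [0.6,0.09,-0.04,0,0],
    [0.6,0.09,-0.04,0,0],
    [0.6,0.09,-0.04,0,0],
    [0.6,0.09,-0.04,0,0],
    [0.6,0.09,-0.04,0,0],
    [0.6,0.09,-0.04,0,0],
    [0.6,0.09,-0.04,0,0],
    [0.6,0.05,-0.02,0,0],
  ],
)

```text
time: 0.9
tool_pos: [456.7, -218.8, 237.5]
tcp_rot: [-3.141, -0.0, 0.383]
contact_force: [-0.3, -0.8, 0.4]
grip_width: 54.9
finger_force: 0.0
```

Request:
step_arm(
  deltas=[
    [0.6,0,0,0,-0.095],
    [0.6,0,0,0,-0.095],
    [0.6,0,0,0,-0.095],
    [0.6,0,0,0,-0.095],
    [0.6,0,0,0,-0.095],
    [0.6,0,0,0,-0.095],
    [0.6,0,0,0,-0.095],
    [0.6,0,0,0,0],
  ],
)

```text
time: 1.7
tool_pos: [454.9, -221.6, 237.4]
tcp_rot: [-3.141, -0.0, 1.427]
contact_force: [-0.6, 0.9, -0.4]
grip_width: 55.2
finger_force: 0.0
```

```bash
python3 - <<'E'
from h import *
o=bot.get_obs(); print(o['time'],o['tool_pos'],o['tcp_rot'],o['joint_positions'])
im,d,p=cap('wrist','w1'); R=cv2.Rodrigues(p['rvec'])[0]; print('cam',-R.T@p['tvec'],'look',R[2])
P=cloud(d,p)
k=(d>0)&(P[...,2]>18)&(P[...,2]<35)&(P[...,0]>420)&(P[...,0]<570)&(P[...,1]>-290)&(P[...,1]<-80)
print(P[k].min(0),P[k].max(0),cv2.minAreaRect(P[k][:,:2].astype(np.float32)))
E
```

```text
1.7 [ 454.85066316 -221.64249901  237.35180398] [-3.14081038e+00 -3.08850107e-04  1.42675620e+00] [-6.04955445e-01  3.08025152e-01  1.57495702e+00 -7.49134078e-05
  1.25944849e+00 -4.60892458e-01]
cam [ 465.08829877 -150.58534111  384.13298183] look [-0.03887693 -0.26309398 -0.96398659]
[ 483.62819784 -217.98474187   18.08445868] [ 539.56797893 -107.61869512   29.09131439] ((505.1834411621094, -161.39463806152344), (56.27360153198242, 107.78411102294922), 7.223232269287109)
```

View pics/w1.png

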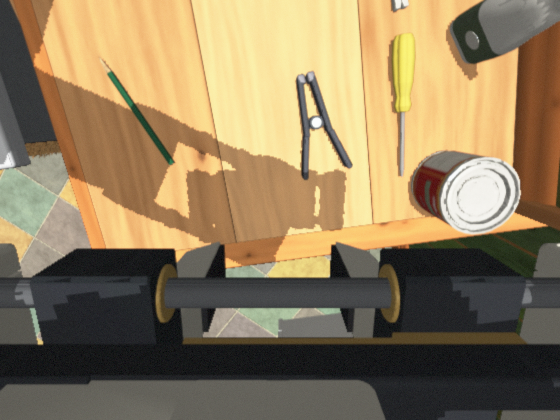

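The wrist view shows the jaw tips at (301,79) and (312,76), the hinge pin at (316,123), and the handle ends at (306,177) and (349,165).

```bash
cat >> h.py <<'E'
def pix(n,u,v,z):
    _,d,p=load(n); dd=np.ones_like(d); Q=cloud(dd,p)
    R=cv2.Rodrigues(np.array(p['rvec'],float))[0]; c=-R.T@np.array(p['tvec'])
    r=Q[v,u]-c; return (c+r*(z-c[2])/r[2]).round(1)
def togo(x,y,z,yaw):
    o=bot.get_obs(); a=o['tcp_rot'][2]; d=np.array([x,y,z])-o['tool_pos']
    c,s=np.cos(a),np.sin(a); dy=(a-yaw+np.pi)%(2*np.pi)-np.pi
    return 'units x %.4f y %.4f z %.4f turn %.4f'%((c*d[0]+s*d[1])/500,(s*d[0]-c*d[1])/500,-d[2]/500,dy/(np.pi/2))
E
python3 - <<'E'
from h import *
for u,v in((301,79),(312,76),(316,123),(306,177),(349,165)): print(u,v,pix('wrist',u,v,26))
im,d,p=load('wrist');P=cloud(d,p)
for y in range(-215,-105,10):
    k=(d>0)&(P[...,2]>20)&(P[...,2]<35)&(P[...,0]>450)&(P[...,0]<570)&(abs(P[...,1]-y)<3)
    xs=P[k][:,0]; print(y,xs.min().round(),xs.max().round(),xs.mean().round())
print(togo(490,228,237,1.4), )
E
```

```text
301 79 [ 494.7 -114.2   26. ]
312 76 [ 506.2 -112.9   26. ]
316 123 [ 505.  -159.7   26. ]
306 177 [ 487.5 -215.6   26. ]
349 165 [ 535.8 -209.2   26. ]
-215 484.0 490.0 487.0
-205 485.0 539.0 512.0
-195 487.0 535.0 512.0
-185 488.0 531.0 511.0
-175 490.0 526.0 508.0
-165 491.0 522.0 506.0
-155 491.0 520.0 505.0
-145 491.0 517.0 504.0
-135 491.0 515.0 503.0
-125 491.0 512.0 501.0
-115 491.0 510.0 500.0
units x 0.8998 y -0.0638 z 0.0008 turn 0.0141
```

Request:
step_arm(
  deltas=[
    [0.6,0.1,0,0,0],
    [0.6,0.1,0,0,0],
    [0.6,0.1,0,0,0],
    [0.6,0.1,0,0,0],
    [0.6,0.1,0,0,0],
    [0.6,0.1,0,0,0],
    [0.6,0.1,0,0,0],
    [0.6,0.05,0,0,0],
  ],
)

```text
time: 2.55
tool_pos: [509.2, 152.9, 237.6]
tcp_rot: [-3.141, -0.001, 1.424]
contact_force: [0.6, -1.1, 0.1]
grip_width: 54.9
finger_force: 0.0
```

```bash
python3 - <<'E'
from h import *
im,d,p=load('side');P=cloud(d,p)
k=(d>0)&(P[...,2]>110)&(P[...,2]<300)&(P[...,0]>480)&(P[...,1]>50)&(P[...,1]<390)
b=P[k]
for y in range(60,390,30):
    q=b[abs(b[:,1]-y)<15]
    if len(q): print(y,len(q),q.min(0).round(),q.max(0).round())
o=bot.get_obs(); print(o['time'],o['tool_pos'],o['tcp_rot'])
im,d,p=cap('wrist','w2'); P=cloud(d,p)
for nm,lo,hi,b in(('card',70,97,(450,560,30,190)),('knob',50,64,(440,540,190,265)),('base',12,20,(430,560,90,290))):
    k=(d>0)&(P[...,2]>lo)&(P[...,2]<hi)&(P[...,0]>b[0])&(P[...,0]<b[1])&(P[...,1]>b[2])&(P[...,1]<b[3])
    Q=P[k]; print(nm,len(Q)); 
    if len(Q)>5: print(cv2.minAreaRect(Q[:,:2].astype(np.float32)),Q.min(0).round(),Q.max(0).round())
E
```

```text
60 368 [729.  50. 110.] [735.  75. 299.]
90 486 [704.  75. 111.] [733. 105. 300.]
120 314 [730. 105. 110.] [733. 135. 299.]
150 353 [729. 135. 110.] [734. 165. 299.]
180 278 [730. 165. 110.] [733. 195. 299.]
210 305 [730. 195. 111.] [733. 225. 299.]
240 266 [731. 225. 112.] [736. 255. 293.]
270 1196 [611. 255. 110.] [742. 285. 299.]
300 1044 [610. 285. 110.] [734. 315. 300.]
330 282 [730. 315. 111.] [735. 345. 299.]
360 778 [600. 345. 110.] [733. 375. 300.]
2.55 [509.18964145 152.93490729 237.56224995] [-3.14148872e+00 -8.03562769e-04  1.42370032e+00]
card 611
((503.95013427734375, 121.56517791748047), (4.238208293914795, 108.67591857910156), 6.397034168243408) [496.  68.  70.] [512. 176.  93.]
knob 648
((491.7160339355469, 230.14566040039062), (41.825523376464844, 14.118045806884766), 64.91793823242188) [478. 210.  51.] [506. 251.  62.]
base 5680
((497.3116455078125, 180.9750213623047), (79.79437255859375, 178.61260986328125), 6.3889336585998535) [449.  92.  12.] [544. 273.  20.]
```

View pics/w2.png

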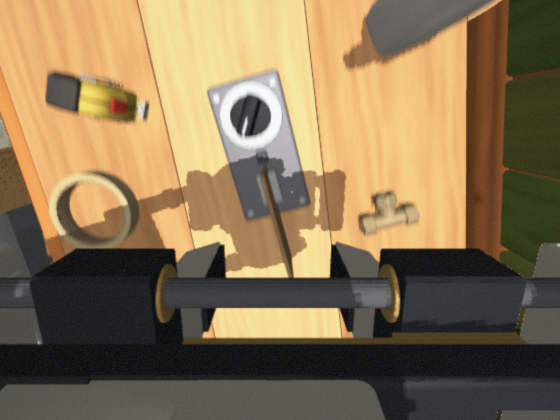

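The knob bar is at yaw 1.133 (θ≈0.55), with its centre at (491.5,230). In the view it sits at (248,116), and the card's free edge points toward the camera bottom. Moving over the knob.

Request:
step_arm(
  deltas=[
    [0.45,0.0735,-0.0289,0,0],
    [0.45,0.0735,-0.0289,0,0],
    [0.45,0,0,0.05,0.0925],
    [0.45,0,0,0.05,0.0925],
    [0.45,0,0,0.08,0],
    [0.45,0,0,0.08,0],
    [0.45,0,0,0,0],
    [0.45,0,0,0,0],
  ],
)

```text
time: 3.4
tool_pos: [491.6, 226.0, 108.1]
tcp_rot: [-3.141, 0.001, 1.133]
contact_force: [0.4, 0.4, 1.3]
grip_width: 41.2
finger_force: 0.0
```

```bash
python3 - <<'E'
from h import *
o=bot.get_obs(); print(o['tool_pos'],o['tcp_rot'],o['joint_positions']); print(togo(491.5,230,47,1.133))
E
```

```text
[491.59898563 225.99743599 108.07188646] [-3.14096126e+00  6.85947799e-04  1.13252897e+00] [ 2.89281644e-01  5.08466056e-01  1.65259164e+00 -1.11108374e-04
  9.81462675e-01  7.27611016e-01]
units x 0.0072 y -0.0036 z 0.1221 turn -0.0003
```

Request:
step_arm(
  deltas=[
    [0.45,0.0072,-0.0036,0.06,0],
    [0.45,0,0,0.06,0],
    [0.45,0,0,0,0],
    [0,0,0,0,0],
    [0,0,0,0,0],
    [0,0,0,0,0],
    [0,0,0,0,0],
  ],
)

```text
time: 4.1
tool_pos: [492.0, 230.4, 49.0]
tcp_rot: [3.14, -0.001, 1.135]
contact_force: [-1.9, 1.9, 3.0]
grip_width: 14.0
finger_force: 4.9
```

Request:
step_arm(
  deltas=[
    [0,0,0,0,0.08],
    [0,0,0,0,0.09],
    [0,0,0,0,0.09],
    [0,0,0,0,0.09],
    [0,0,0,0,0.09],
    [0,0,0,0,0.05],
    [0,0,0,0,0.04],
    [0,0,0,0,0],
  ],
)

```text
time: 4.9
tool_pos: [492.4, 229.9, 49.0]
tcp_rot: [3.141, -0.003, 0.302]
contact_force: [0.6, -4.2, 5.8]
grip_width: 14.0
finger_force: 30.0
```

Request:
step_arm(
  deltas=[
    [0,0,0,0,0.03],
    [0,0,0,0,0],
    [0,0,0,0,0],
  ],
)

```text
time: 5.2
tool_pos: [492.4, 229.9, 48.9]
tcp_rot: [3.14, -0.003, 0.258]
contact_force: [0.4, -3.4, 6.6]
grip_width: 13.6
finger_force: 30.3
```

```bash
python3 - <<'E'
from h import *
o=bot.get_obs(); print(o['time'],o['tool_pos'],o['tcp_rot'],o['moment'],o['contact_force'],o['grip_width'])
E
```

```text
5.2 [492.41187218 229.87524977  48.94844693] [ 3.14037181e+00 -2.57611797e-03  2.57922604e-01] [-0.50064814 -0.15351374  0.57177976] [ 0.43074344 -3.37694323  6.58694265] 13.585486248360404
```

The knob is at its stop. I'll release with a small opening and rise, and check the can's position near the clamp.

Request:
step_arm(
  deltas=[
    [0.3,0,0,0,0],
    [0.3,0,0,0,0],
    [0.3,0,0,-0.05,0],
    [0.3,0,0,-0.1,0],
    [0.3,0,0,-0.1,0],
    [0.3,0,0,-0.1,0],
    [0.3,0,0,0,0],
  ],
)

```text
time: 5.9
tool_pos: [494.3, 231.4, 229.9]
tcp_rot: [-3.141, -0.013, 0.256]
contact_force: [-0.2, -0.5, -0.4]
grip_width: 27.3
finger_force: 0.0
```

```bash
python3 - <<'E'
from h import *
for n in('side','scene','wrist'):
    im,d,p=load(n)
    if n=='wrist': continue
    P=cloud(d,p)
    for z in(65,100,140):
        k=(d>0)&(P[...,2]>z)&(P[...,2]<z+35)&(P[...,0]>540)&(P[...,0]<720)&(P[...,1]>-330)&(P[...,1]<-60)
        Q=P[k]; print(n,z,len(Q))
        for y in range(-320,-60,20):
            q=Q[abs(Q[:,1]-y)<10]
            if len(q)>2: print('  ',y,q[:,0].min().round(),q[:,2].max().round())
o=bot.get_obs(); print(o['tool_pos'],o['tcp_rot'])
print(togo(510,-150,200,1.69))
im,d,p=cap('wrist'); P=cloud(d,p)
k=(d>0)&(P[...,2]>54)&(P[...,2]<64)&(P[...,0]>440)&(P[...,0]<540)&(P[...,1]>190)&(P[...,1]<265)
if k.sum()>20: print('knob',cv2.minAreaRect(P[k][:,:2].astype(np.float32)))
E
```

```text
side 65 2239
   -300 641.0 77.0
   -280 615.0 79.0
   -260 611.0 79.0
   -240 612.0 79.0
   -220 619.0 79.0
   -120 665.0 100.0
   -100 657.0 100.0
   -80 657.0 96.0
side 100 385
   -120 668.0 134.0
   -100 662.0 135.0
   -80 666.0 135.0
side 140 313
   -140 686.0 155.0
   -120 674.0 159.0
   -100 666.0 160.0
   -80 663.0 155.0
scene 65 800
   -260 610.0 77.0
   -240 609.0 77.0
   -220 617.0 78.0
   -120 664.0 100.0
   -100 657.0 100.0
   -80 657.0 100.0
scene 100 277
   -120 671.0 135.0
   -100 663.0 135.0
   -80 665.0 134.0
scene 140 249
   -120 676.0 157.0
   -100 667.0 158.0
   -80 666.0 155.0
[494.28795014 231.4055548  229.90494704] [-3.14078846 -0.01344942  0.25578989]
units x -0.1626 y 0.7459 z 0.0598 turn -0.9130
knob ((492.27252197265625, 230.00221252441406), (41.032135009765625, 13.86370849609375), 16.64586067199707)
```

Knob confirmed at θ≈1.40. Now back to the clamp.

Request:
step_arm(
  deltas=[
    [0.83,-0.02,0.088,0,0],
    [0.83,-0.02,0.088,0,0],
    [0.83,-0.02,0.088,0,0],
    [0.83,-0.02,0.088,0,0],
    [0.83,-0.02,0.088,0,0],
    [0.83,-0.02,0.088,0,0],
    [0.83,-0.02,0.088,0,0],
    [0.83,-0.02,0.088,0,0],
  ],
)

```text
time: 6.75
tool_pos: [501.8, -132.0, 221.1]
tcp_rot: [-3.14, 0.002, 0.255]
contact_force: [0.5, -0.8, -0.4]
grip_width: 76.0
finger_force: 0.0
```

Request:
step_arm(
  deltas=[
    [0.83,-0.02,0.088,0,0],
    [0.83,-0.02,0.088,0,0],
    [0.83,0,0,0,-0.09],
    [0.83,0,0,0,-0.09],
    [0.83,0,0,0,-0.09],
    [0.83,0,0,0,-0.09],
    [0.83,0,0,0,-0.09],
    [0.83,0,0,0,-0.09],
  ],
)

```text
time: 7.55
tool_pos: [504.9, -220.2, 220.8]
tcp_rot: [-3.138, -0.001, 1.109]
contact_force: [-0.1, -0.4, 0.2]
grip_width: 76.2
finger_force: 0.0
```

Request:
step_arm(
  deltas=[
    [0.83,0,0,0,-0.09],
    [0.83,0,0,0,-0.09],
    [0.83,0,0,0,-0.09],
    [0.83,0,0,0,-0.09],
    [0.83,0,0,0,-0.05],
    [0.83,0,0,0.05,0],
    [0.83,0,0,0,0],
  ],
)

```text
time: 8.25
tool_pos: [503.5, -219.4, 193.6]
tcp_rot: [-3.135, -0.006, 1.748]
contact_force: [0.0, 0.4, -0.3]
grip_width: 76.2
finger_force: 0.0
```

```bash
python3 - <<'E'
from h import *
o=bot.get_obs(); print(o['time'],o['tool_pos'],o['tcp_rot'],o['joint_positions'])
im,d,p=cap('wrist','w3'); P=cloud(d,p)
R=cv2.Rodrigues(p['rvec'])[0]; print((-R.T@p['tvec']).round())
for y in range(-215,-105,10):
    k=(d>0)&(P[...,2]>21)&(P[...,2]<32)&(P[...,0]>450)&(P[...,0]<570)&(abs(P[...,1]-y)<2)
    xs=P[k][:,0]
    if len(xs): print(y,xs.min().round(1),xs.max().round(1),((xs.min()+xs.max())/2).round(1))
print(togo(510.6,-202,60,1.76))
E
```

```text
8.25 [ 503.52783508 -219.4047811   193.61006136] [-3.13537667 -0.00570407  1.74751209] [-5.50551119e-01  4.28793911e-01  1.51785584e+00  1.37419523e-04
  1.20337842e+00 -7.27334513e-01]
[ 492. -149.  341.]
-215 483.8 490.0 486.9
-205 484.8 537.7 511.3
-195 486.7 534.9 510.8
-185 488.3 530.7 509.5
-175 490.0 525.7 507.8
-165 491.2 520.7 506.0
-155 491.3 518.7 505.0
-145 491.4 516.7 504.0
-135 490.9 514.7 502.8
-125 490.6 511.6 501.1
-115 490.7 509.8 500.3
units x 0.0330 y 0.0188 z 0.2705 turn -0.0080
```

View pics/w3.png

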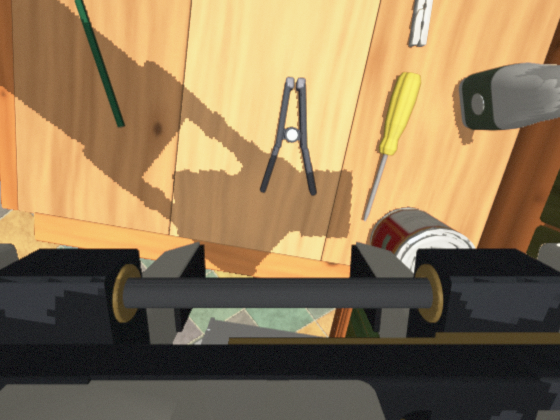

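The clamp looks as measured: jaw tips at (291,80) and (302,80), hinge at (291,134), handle ends at (263,190) and (313,192). The screwdriver tip is at (366,217), so I'll check clearance to the right finger.

```bash
python3 - <<'E'
from h import *
for u,v in((366,217),(388,155),(380,140)): print(pix('wrist',u,v,10))
print(pix('wrist',291,134,26))
E
```

```text
[ 599.  -228.9   10. ]
[ 604.8 -162.    10. ]
[ 593.1 -149.1   10. ]
[ 504.6 -158.4   26. ]
```

Request:
step_arm(
  deltas=[
    [0.83,0.0165,0.009,0.08,0],
    [0.83,0.0165,0.009,0.08,0],
    [0.83,0,0,0.06,0],
    [0.83,0,0,0,0],
    [0.83,0,0,0,0],
  ],
)

```text
time: 8.8
tool_pos: [511.9, -203.2, 88.4]
tcp_rot: [-3.142, 0.0, 1.747]
contact_force: [0.0, 0.2, 0.4]
grip_width: 75.8
finger_force: 0.0
```

```bash
python3 - <<'E'
from h import *
print(togo(511,-203,17,1.75))
E
```

```text
units x 0.0008 y -0.0018 z 0.1428 turn -0.0017
```

Request:
step_arm(
  deltas=[
    [0.83,0,-0.0018,0.05,0],
    [0.83,0,0,0.05,0],
    [0.83,0,0,0.03,0],
    [0.83,0,0,0.014,0],
    [0.83,0,0,0,0],
    [0.83,0,0,0,0],
  ],
)

```text
time: 9.4
tool_pos: [511.7, -203.8, 17.3]
tcp_rot: [3.14, 0.002, 1.747]
contact_force: [-0.1, 0.5, -0.8]
grip_width: 76.2
finger_force: 0.0
```

Request:
step_arm(
  deltas=[
    [0.6,0,0,0,0],
    [0.5,0,0,0,0],
    [0.4,0,0,0,0],
    [0,0,0,0,0],
    [0,0,0,0,0],
    [0,0,0,0,0],
    [0,0,0,0,0],
  ],
)

```text
time: 10.1
tool_pos: [511.5, -203.5, 16.2]
tcp_rot: [3.14, 0.001, 1.747]
contact_force: [0.7, -0.5, 5.7]
grip_width: 25.7
finger_force: 28.7
```

Request:
step_arm(
  deltas=[
    [0,0,0,-0.02,0],
    [0,0,0,-0.03,0],
    [0,0,0,-0.031,0],
    [0,0,0,0,0],
    [0,0,0,0,0],
    [0,0,0,0,0],
  ],
)

```text
time: 10.7
tool_pos: [510.0, -202.8, 55.4]
tcp_rot: [-3.14, -0.001, 1.747]
contact_force: [0.1, 0.2, -1.6]
grip_width: 25.3
finger_force: 28.7
```

```bash
python3 - <<'E'
from h import *
o=bot.get_obs(); print(o['time'],o['tool_pos'],o['tcp_rot'],o['grip_width'])
im,d,p=cap('wrist','w4'); P=cloud(d,p)
t=o['tool_pos']; a=o['tcp_rot'][2]; c,s=np.cos(a),np.sin(a)
D=P-t; L=np.stack([c*D[...,0]+s*D[...,1], s*D[...,0]-c*D[...,1], D[...,2]],-1) # tool x, tool y, up
k=(d>0)&(L[...,2]>-22)&(L[...,2]<25)&(abs(L[...,1])<40)&(L[...,0]>-30)&(L[...,0]<130)
Q=L[k]
for x in range(-20,125,6):
    q=Q[abs(Q[:,0]-x)<3]
    if len(q)>3: print(x,len(q),'y',q[:,1].min().round(1),q[:,1].max().round(1),'top',np.percentile(q[:,2],[50,95]).round(1))
cv2.imwrite('pics/w4b.png',cv2.resize(im[:,:,::-1],(800,600)))
cap('side','s4'); 
E
```

```text
10.7 [ 510.01784876 -202.76907753   55.41537544] [-3.14012116e+00 -1.08603821e-03  1.74744397e+00] 25.259780339392318
-8 18 y -12.9 12.8 top [21.3 22.7]
-2 34 y -7.2 6.8 top [-5.5  2.2]
4 340 y -13.0 12.9 top [ 8.9 11.8]
10 1723 y -25.4 25.1 top [ 9.2 23.1]
16 397 y -12.2 14.4 top [ 8.8 10.2]
22 397 y -12.1 14.6 top [ 8.8 10. ]
28 400 y -11.1 14.9 top [ 8.9 10. ]
34 383 y -10.5 14.9 top [8.9 9.9]
40 457 y -9.9 15.9 top [ 8.7 10.1]
46 764 y -10.6 17.4 top [ 8.7 10. ]
52 991 y -11.0 18.5 top [ 8.8 10.1]
58 760 y -11.7 20.0 top [8.2 9.9]
64 522 y -12.3 21.9 top [ 8.7 10.1]
70 568 y -12.6 23.2 top [ 8.7 10.1]
76 558 y -13.3 24.7 top [ 8.7 10.1]
82 596 y -14.0 26.0 top [ 8.7 10. ]
88 742 y -14.4 27.2 top [ 8.6 10.1]
94 736 y -14.7 27.7 top [ 8.8 10.1]
100 123 y -14.7 24.5 top [8.4 9.7]
```

View pics/w4.png

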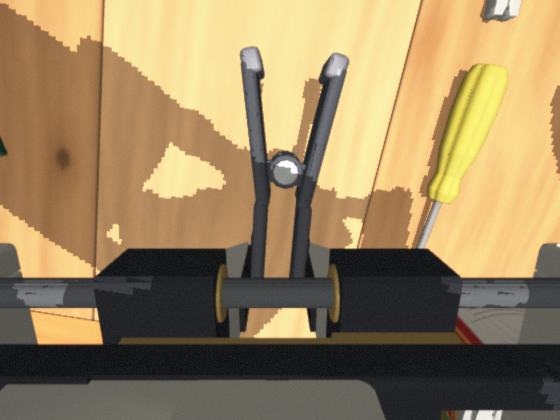

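The clamp is held wide open and level: jaw tips at (252,55) and (338,62), hinge at (286,170). In the tool frame its mouth is at about (84, 6), yaw about 1.675. I'll approach to roughly 40 mm short of the card.

Request:
step_arm(
  deltas=[
    [0,0.02,0.006,-0.001,0],
    [0,0.035,0.011,-0.001,0],
    [0,0.045,0.015,0,0],
    [0,0.045,0.015,0,0],
    [0,0.045,0.015,0,0],
    [0,0.03,0.009,0,0],
    [0,0.014,0.004,0,0],
    [0,0,0,0,0],
  ],
)

```text
time: 11.6
tool_pos: [527.0, -80.6, 57.1]
tcp_rot: [-3.141, 0.0, 1.749]
contact_force: [0.3, -0.5, -1.2]
grip_width: 25.5
finger_force: 28.7
```

Request:
step_arm(
  deltas=[
    [0,0,0,0,0],
    [0,0,0,0,0],
  ],
)

```text
time: 11.8
tool_pos: [527.1, -82.2, 57.2]
tcp_rot: [3.142, 0.0, 1.746]
contact_force: [0.2, -0.0, -1.1]
grip_width: 25.7
finger_force: 28.7
```

```bash
cat > look.py <<'E'
from h import *
import sys
o=bot.get_obs(); print(o['time'],o['tool_pos'],o['tcp_rot'],o['grip_width'],o['contact_force'])
im,d,p=cap('wrist',sys.argv[1]); P=cloud(d,p)
t=o['tool_pos']; a=o['tcp_rot'][2]; c,s=np.cos(a),np.sin(a)
D=P-t; L=np.stack([c*D[...,0]+s*D[...,1], s*D[...,0]-c*D[...,1], D[...,2]],-1)
ok=(d>0)&(abs(L[...,1])<45)
k=ok&(L[...,2]>4)&(L[...,2]<14)&(L[...,0]>16)&(L[...,0]<106)
Q=L[k]; xs=np.arange(20,98,4); ms=[]
for x in xs:
    q=Q[abs(Q[:,0]-x)<2][:,1]; ms.append((q.min()+q.max())/2)
f=np.polyfit(xs,ms,1); print('clip mid: slope %.3f, at84 %.1f, tip x %.1f'%(f[0],np.polyval(f,84),np.percentile(Q[:,0],99.5)), 'ends',np.round(ms[-4:],1))
k=(d>0)&(P[...,2]>68)&(P[...,2]<97)&(L[...,0]>80)&(L[...,0]<260)&(abs(L[...,1])<60)
Q=L[k]; 
f=np.polyfit(Q[:,0],Q[:,1],1); e=np.percentile(Q[:,0],1); print('card n',len(Q),'slope %.3f free x %.1f y %.1f top %.1f'%(f[0],e,np.polyval(f,e),Q[:,2].max()+t[2]),'min x',Q[:,0].min())
E
python3 look.py w5
```

```text
11.8 [527.06620818 -82.23589818  57.20632493] [3.14151135e+00 3.25169907e-04 1.74641582e+00] 25.655346393487907 [ 0.23429797 -0.00192974 -1.11361717]
clip mid: slope 0.075, at84 6.0, tip x 98.4 ends [6.1 6.3 6.6 6.4]
card n 3 slope -0.137 free x 85.0 y 22.1 top 68.4 min x 84.91225748116025
```

View pics/w5.png

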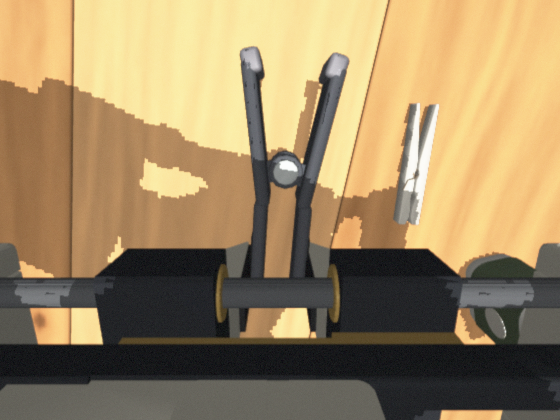

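The card isn't in view yet. I'll ease in until its edge is just inside the jaws, then look.

Request:
step_arm(
  deltas=[
    [0,0.015,0.001,0.001,0],
    [0,0.02,0.001,0,0],
    [0,0.02,0.001,0,0],
    [0,0.02,0.001,0,0],
    [0,0.016,0.0015,0,0],
    [0,0.01,0,0,0],
    [0,0.005,0,0,0],
    [0,0,0,0,0],
  ],
)

```text
time: 12.65
tool_pos: [520.4, -28.4, 56.7]
tcp_rot: [3.142, 0.0, 1.748]
contact_force: [-0.5, 0.8, -1.3]
grip_width: 25.7
finger_force: 28.7
```

```bash
python3 look.py w6; python3 - <<'E'
from h import *
im,d,p=cap('side'); cv2.imwrite('pics/s6.png',cv2.resize(im[140:300,200:400,::-1],(750,600),interpolation=cv2.INTER_CUBIC))
E
```

```text
12.65 [520.43198914 -28.41002155  56.73051475] [3.14156021e+00 1.48290956e-04 1.74794434e+00] 25.677767521696396 [-0.50352724  0.83222403 -1.34728167]
clip mid: slope 0.075, at84 6.1, tip x 98.7 ends [6.3 6.4 6.6 6.5]
card n 988 slope 0.046 free x 89.6 y 6.0 top 92.7 min x 89.47075860110587
```

View pics/w6.png

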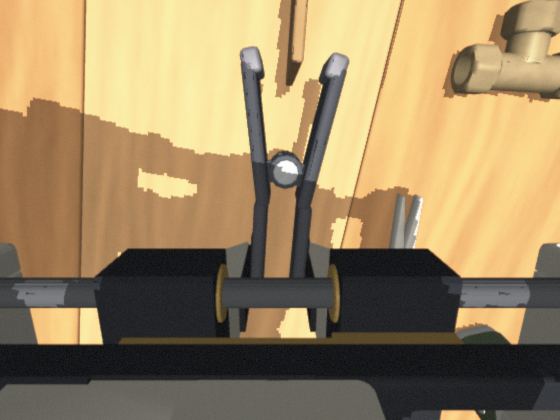

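The card's edge, at (295,75), sits centred between the jaws. Advance the last 9 mm.

Request:
step_arm(
  deltas=[
    [0,0.006,0,0,0],
    [0,0.006,0,0,0],
    [0,0.005,0,0,0],
    [0,0,0,0,0],
    [0,0,0,0,0],
    [0,0,0,0,0],
    [0,0,0,0,0],
  ],
)

```text
time: 13.45
tool_pos: [519.0, -20.4, 56.7]
tcp_rot: [3.142, 0.0, 1.747]
contact_force: [0.2, 0.4, -0.7]
grip_width: 25.6
finger_force: 28.7
```

```bash
python3 look.py w7
```

```text
13.45 [518.99802108 -20.4218378   56.70624298] [3.14152837e+00 1.06708627e-04 1.74727022e+00] 25.58167961130691 [ 0.22603387  0.41414439 -0.74858073]
clip mid: slope 0.075, at84 6.0, tip x 98.8 ends [6.1 6.4 6.7 6.5]
card n 1328 slope 0.056 free x 81.6 y 5.9 top 92.5 min x 81.53983238212872
```

View pics/w7.png

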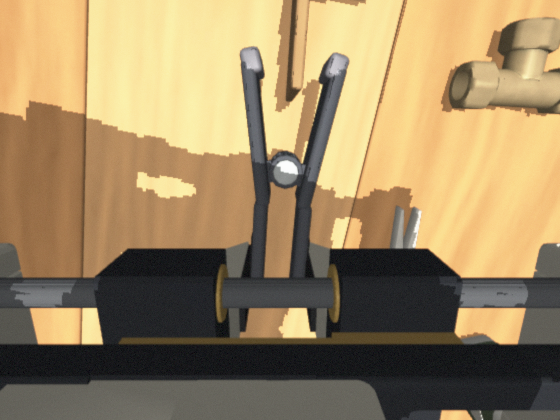

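The card's edge, at (295,90), is centred in the mouth and nothing touches it. Handing in.

```bash
python3 -c "
from plant import bot
print(bot.close_job())"
```

```text
the job is handed in; nothing more can be done
None
```

I handed the job in at about 13.5 s of robot time: the knob is at its end stop (about 1.40 rad), and the gripper holds the clamp squeezed open and level with the card's free edge centred in its mouth, untouched; no verdict came back.

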